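# Swing the magnifier clear and load the polishing spindle

### The job

Swing the magnifier arm right out to the side, so that it no longer hangs over the polishing machine's spindle, and leave it there. Then thread the three thick rings with the small bore onto the spindle in order of width - the widest first, then the middle one, the narrowest on top - lowering each one down, not dropping it, until it sits flat and fully home on what is beneath. Leave everything else on the bench where it is.

Things in the scene. Friction and masses are not known exactly. Their poses are not given: they have to be found in the camera images.
- flange: the widest ring: steel backing flange, outside diameter 58 mm, 16 mm tall, about 0.16 kg, six small dark dots on its face. The bore is 18 mm, straight through; either face may be down; round, so its yaw does not matter. It starts flat on the bench. Origin: centre of its underside, z along the bore (up).
- wheel: the middle ring: black rubber polishing wheel, outside diameter 46 mm, 18 mm tall, about 0.07 kg, with a thin steel bush. The bore is 18 mm, straight through; either face may be down; round, so its yaw does not matter. It starts flat on the bench. Origin: centre of its underside, z along the bore (up).
- collar: the narrowest and tallest ring: steel collar with a ribbed outside, outside diameter 32 mm, 22 mm tall, about 0.09 kg. The bore is 18 mm, straight through; either face may be down; round, so its yaw does not matter. It starts flat on the bench. Origin: centre of its underside, z along the bore (up).
- seat (a point): centre of the round steel seat (60 mm across) at the foot of the machine's spindle, 60 mm above the bench, 10 mm above the housing. Fixed. Its x axis points from the spindle to the hinge column, z up.
- spindle_tip (a point): top of the spindle: a fixed upright steel post of 14 mm diameter rising 68 mm from the seat; the last 10 mm taper to 7 mm. It does not turn.
- machine: the grey polishing machine, fixed. Origin: on the bench under the spindle's axis, axes as the seat's. Housing: a box 50 mm high, 120 mm wide along y, from x = -66 to +169 mm. A column, 22 mm diameter, stands at x = +140 mm and carries the magnifier arm's hinge.
- hinge (a point): on the upright hinge axis of the magnifier arm, on top of the column, 161 mm above the bench. Fixed.
- lens (a point): centre of the magnifier lens, 140 mm from the hinge axis, 161 mm above the bench. Glass in a round aluminium frame 84 mm across and 12 mm thick whose underside is 155 mm above the bench, 27 mm above the spindle's tip.
- knob (a point): middle of the upright black knob on the outer end of the magnifier arm, 190 mm from the hinge axis: 16 mm diameter, 35 mm tall, from 167 to 202 mm above the bench; this point is at 184.5 mm. Round, can be pinched from above and led round, or pushed.
- magnifier (a joint): swing of the magnifier arm, rad, -1.75 to 1.75: 0 with the lens exactly over the spindle, positive counter-clockwise seen from above (from 0 the knob moves towards the seat's -y). Starts within 0.3 of 0; may be swung out to either side. Light friction, about 1 N at the knob; stays where it is left.
- bangle: brass bangle, a thin open ring 66 mm across, 56 mm bore, 8 mm tall, lying flat; does not belong on the machine. Origin: centre of its underside.
- jar: small closed jar of turquoise beads, 42 mm across, 45 mm tall. Origin: centre of its underside.
- heart: white heart-shaped stone, about 41 by 35 mm, 12 mm thick, lying flat. Origin: middle of its underside.
- pliers: long-nosed pliers with mint and black handles, about 170 mm long, lying flat beyond the machine. Origin: underside of the pivot, jaws to its +x.
- cutters: flush cutters with mint and black handles, about 145 mm long, lying flat beyond the machine. Origin: underside of the pivot, jaws to its +x.
Not all that is in view belongs to the job. What is shaped like the collar but yellow is not meant.

How it is judged:
By the outcome, as a careful person would: the job done as asked, in the order asked, and still so for the second after the job is handed in, with the robot touching nothing.
It also fails if it takes over 72 s, if anything falls off the work surface, if the arm or the gripper's body presses on something with over 40 N, if the wrist force passes 120 N, or if a joint passes its speed limit or range.

### The arm

A 7-joint arm with a two-finger parallel gripper is mounted at the origin on the work surface. World frame = base frame: x ahead of the robot, y to its left, z up, the work surface at z = 0. Lengths are in m, angles in rad, forces in N, time in s.
With the tool pointing down it reaches from about 0.425 to 0.95 m from the base axis. Payload 4.7 kg.
Tool frame: the origin (TCP) lies at the very end of the fingers, on their centre line; the grasp point (between the pads) lies 19 mm behind it (ctrl.grip_depth is the distance from the TCP to the grasp point, in m); z points along the fingers, y is the line along which they close (so a half turn about z gives the same grasp; the last joint's range is limited). The gripper opens to 85 mm and grips with 20 to 120 N. Pads are 22 mm wide; open, the fingers measure 114 mm over their backs; the gripper's body (76 mm by 85 mm) begins 54 mm behind the grasp point. The pads swing forward as they close: fully open they stand 13 mm farther back than shut.
Start: joints at [1.087, 0.469, -0.049, 1.532, 0.024, 1.141, -0.082], TCP at [0.297, -0.606, 0.231] pointing down, gripper open.
Joint ranges: [-2.59, 2.59], [-0.33, 1.99], [-1.39, 1.29], [0.1, 2.45], [-1.04, 4.18], [0.21, 1.99], [-2.66, 2.66]. Speed limits (rad/s): [2.57, 2.57, 3.14, 3.14, 3.14, 3.14, 3.14].

### API

Orientations are given as a 3x3 rotation matrix whose columns are the frame's x, y, z axes.
In Python, from plant import ctrl gives the robot as it stands.
- The arm moves only by the tool move_arm, never from a script. Its argument "motion" is a list of rows, each an object with "twist": the turn, a rotation vector about the tool's x, y, z in degrees, a list of three; "offset": the shift along the tool's x, y, z in cm, a list of three; "grip": the closure in counts, from 0 (fully open) to 255 (shut). In form: [{"twist": [rx, ry, rz], "offset": [tx, ty, tz], "grip": grip}, ...]. A call has 1 to 12 rows; each row shifts and turns the commanded pose from where the row before left it, along the tool's axes as they then stand; what a row does not reach is not made up. A row lasts 1/8 s, in which the tool goes at most 62.5 mm and 10.7 degrees, less where a joint would pass 70% of its speed; a pose out of reach is approached as far as the arm can. A call is refused whole if a number of a shift passes 6.25 or a number of a turn 10.7, either way. A call with a gripper value outside its range is refused whole. The fingers move at their own pace and stop on an object; the grip force is fixed at half the most. Time passes only in rows, so rows that do not move let the fingers close. It gives the time, the measured TCP pose, the force, the opening and the grip force at its end, in the units of the state.
- ctrl.get_state(): the state, without advancing time (a new reading comes with each control period).
- ctrl.grab_frame(name): name is "side" or "top"; returns a dict with "img" (400x640x3 uint8, blue, green, red), "vfov" (degrees; the focal length in pixels is half the picture's height over the tangent of half this angle, whatever the lens; pixels are square), "cx", "cy" (the principal point, pixels), "k1" (the pictures are not rectified: a ray, as slopes to the right and down, at radius r is drawn at 1 + k1 r^2 times it, then the intrinsics apply), "rvec" (rotation vector, rad) and "tvec" (3), from world to camera coordinates, as OpenCV has them. Camera axes: x right, y down, z forward; pixel columns grow to the right and rows downward; lengths in m; the calibration is good to about 2 mm. A picture is of the moment at which its call begins. There is no depth.
- ctrl.sign_off(): hands the job in; it is judged then, once.
Trained networks look in the newest picture that a camera, given by its name, has taken for a name from the list of things; names that differ only in an ending like _2 or _b are one class to them, and where a whole thing is asked for, a point or a joint stands for the part that bears it (a point fixed in the world has none). Each returns a list of dicts, best first, with "conf" (0 to 1); they miss things now and then, are a little off and sometimes report something else, mostly with a low value. They report only what shows in the picture. A call takes as long as a camera call. They do not tell look-alikes from the thing itself.
- ctrl.trace(camera, query): "pixels" (400x640 bool, what is visible of it) and "pixel" ([column, row] in pixels, amid what is visible of it).
The state is a dict: "t": time; "joints": joint angles; "qvel": joint speeds; "joint_torque": joint torques, N m; "tcp_pos": TCP position; "tool_rot": TCP orientation; "contact_force": force on the tool from outside, world axes, zero at the start; "ft_torque": the same for the moment, N m; "grip_width": finger opening in m; "gripper_force": force on a finger pad.
Only numpy, scipy, OpenCV 4.12 (cv2) and the standard library are available. Lean on these libraries where they do the work, as an engineer would, in place of code of your own. Each camera call takes 0.05 s, during which the arm holds its last target. There are 200 camera calls.

## Working session

There is one attempt and no reset: what is moved stays moved. The work goes in short steps, Python scripts to look and compute and a tool call to move; the robot and the scene stay as the last step left them, time stands still between calls to the robot, and variables do not carry over. Pictures are saved under pics/ and viewed, at most 10 in all, crops included, and the job is handed in when it is done.

Besides the shell and the picture viewer there is one more tool, called after "Call:" as a command line: name --argument value ..., lists and objects as JSON in quotes. move_arm: Moves the arm, as the interface text tells. Its arguments: {"type":"object","properties":{"motion":{"type":"array","items":{"type":"object","properties":{"twist":{"type":"array","items":{"type":"number"}},"offset":{"type":"array","items":{"type":"number"}},"grip":{"type":"number"}}}}},"required":["motion"]}

```bash
mkdir -p pics; cat > h.py <<'E'
import numpy as np, cv2
from plant import ctrl
def cam(f):
    h=f["img"].shape[0]; F=h/2/np.tan(np.radians(f["vfov"])/2)
    R=cv2.Rodrigues(np.array(f["rvec"],float))[0]; t=np.array(f["tvec"],float)
    return F,R,t
def ray(f,px):
    F,R,t=cam(f); d=np.array([(px[0]-f["cx"])/F,(px[1]-f["cy"])/F]); u=d.copy()
    for _ in range(20): u=d/(1+f["k1"]*(u@u))
    return -R.T@t, R.T@np.array([u[0],u[1],1])
def at_z(f,px,z):
    o,d=ray(f,px); return o+d*(z-o[2])/d[2]
def proj(f,P):
    F,R,t=cam(f); c=R@np.array(P,float)+t; u=c[:2]/c[2]; u=u*(1+f["k1"]*(u@u))
    return np.array([f["cx"]+F*u[0],f["cy"]+F*u[1]])
E
python3 - <<'E'
from h import *
for n in("side","top"):
    f=ctrl.grab_frame(n); cv2.imwrite(f"pics/{n}0.png",f["img"])
    print(n,[f[k] for k in("vfov","cx","cy","k1","rvec","tvec")], -cam(f)[1].T@cam(f)[2])
    for q in("flange","wheel","collar","machine","lens","knob","bangle","jar","heart","pliers","cutters"):
        for r in ctrl.trace(n,q)[:3]:
            m=r["pixels"]; c=np.argwhere(m).mean(0)[::-1] if m.any() else None
            print(q,round(r["conf"],2),np.round(r["pixel"],1),m.sum(),np.round(c,1), np.round(at_z(f,r["pixel"],0.01),3))
s=ctrl.get_state();print(s["t"],s["tcp_pos"],s["tool_rot"],ctrl.grip_depth)
E
```

```text
side [51.42645397990844, 319.91384561277675, 204.50747594455453, -0.10169390826636773, array([ 0.43042125, -2.73595675,  1.20320128]), array([0.55828714, 0.2021877 , 0.99398203])] [0.35175562 0.7384763  0.81944213]
flange 0.55 [350.7 183.4] 1128 [344.7 183.9] [ 0.559 -0.222  0.01 ]
flange 0.5 [385.2 188.9] 274 [389.4 190.8] [ 0.453 -0.229  0.01 ]
collar 0.76 [250.4 385.1] 261 [251.3 383.7] [0.588 0.446 0.01 ]
collar 0.75 [253.2 345.7] 234 [254.3 348.4] [0.618 0.364 0.01 ]
collar 0.69 [218.3 362.8] 198 [219.6 363.8] [0.671 0.424 0.01 ]
machine 0.87 [333.6 222.6] 5226 [333.5 219.3] [ 0.561 -0.043  0.01 ]
lens 0.98 [349.2 183.4] 1283 [342.6 184.1] [ 0.563 -0.22   0.01 ]
lens 0.28 [253.7 286.7] 753 [253.1 297. ] [0.681 0.223 0.01 ]
knob 0.72 [346.9 185.3] 1141 [342.7 184.3] [ 0.568 -0.209  0.01 ]
jar 0.93 [335.5 352.9] 468 [335.6 354.7] [0.447 0.326 0.01 ]
jar 0.23 [346.  183.6] 1138 [342.5 184. ] [ 0.572 -0.216  0.01 ]
heart 0.62 [360.9 308.4] 191 [361.9 308.2] [0.423 0.203 0.01 ]
pliers 0.87 [257.2 288.4] 758 [254.9 297.5] [0.671 0.225 0.01 ]
cutters 0.86 [316.6 180. ] 276 [315.2 178.1
[... 788 characters left out ...]
1416 [338.8 207.2] [ 0.543 -0.04   0.01 ]
knob 0.86 [339.4 212.9] 1323 [338.5 207. ] [ 0.537 -0.047  0.01 ]
bangle 0.54 [185.3 183.6] 91 [187.1 184.9] [0.618 0.378 0.01 ]
bangle 0.49 [444.  250.7] 161 [451.8 251.8] [ 0.432 -0.332  0.01 ]
jar 0.81 [197.  244.7] 224 [196.4 245.9] [0.45  0.338 0.01 ]
pliers 0.81 [235.4 164.8] 633 [232.5 164.4] [0.671 0.241 0.01 ]
pliers 0.54 [444.1 190.4] 208 [447.4 188.8] [ 0.599 -0.342  0.01 ]
cutters 0.63 [387.9 165.9] 590 [393.3 164.2] [ 0.669 -0.185  0.01 ]
1.2 [ 0.29653503 -0.60640358  0.23133029] [[ 8.98352185e-01  4.39275937e-01  5.84705615e-05]
 [ 4.39275940e-01 -8.98352183e-01 -6.53918495e-05]
 [ 2.38020906e-05  8.44296218e-05 -9.99999996e-01]] 0.0187
```

View pics/top0.png

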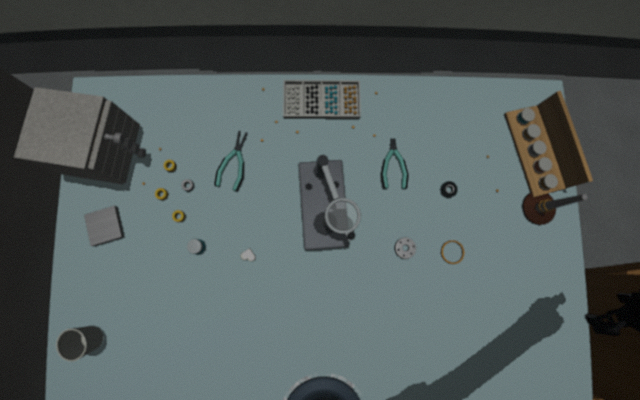

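View pics/side0.png

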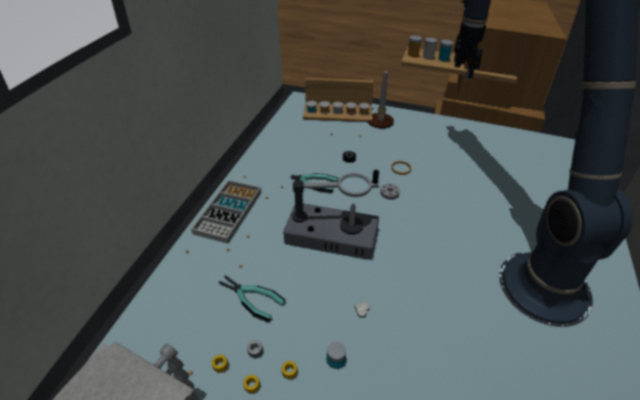

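Top view: the flange, silver with dots, is at (405,248) and the black wheel at (449,189). There are four collar-shaped rings: one grey at (188,185) and yellow ones at (170,165), (161,194) and (179,216). The grey one is the collar, because the yellow ones are excluded. The bangle at (452,252) is thin brass and not part of the job. The lens hangs over the machine at (343,215), with its knob at (351,236). I'll confirm with enlarged crops.

```bash
python3 - <<'E'
from h import *
T=cv2.imread("pics/top0.png");S=cv2.imread("pics/side0.png")
def c(I,x,y,w,h): return cv2.resize(I[y:y+h,x:x+w],(400,300),interpolation=cv2.INTER_CUBIC)
m=np.vstack([np.hstack([c(T,150,150,80,60),c(T,385,170,100,100*3//4+15)]),np.hstack([c(T,270,150,144,108),c(S,270,165,136,102)])])
cv2.imwrite("pics/m0.png",cv2.convertScaleAbs(m,alpha=1.5))
E
```

```text
(no output)
```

View pics/m0.png

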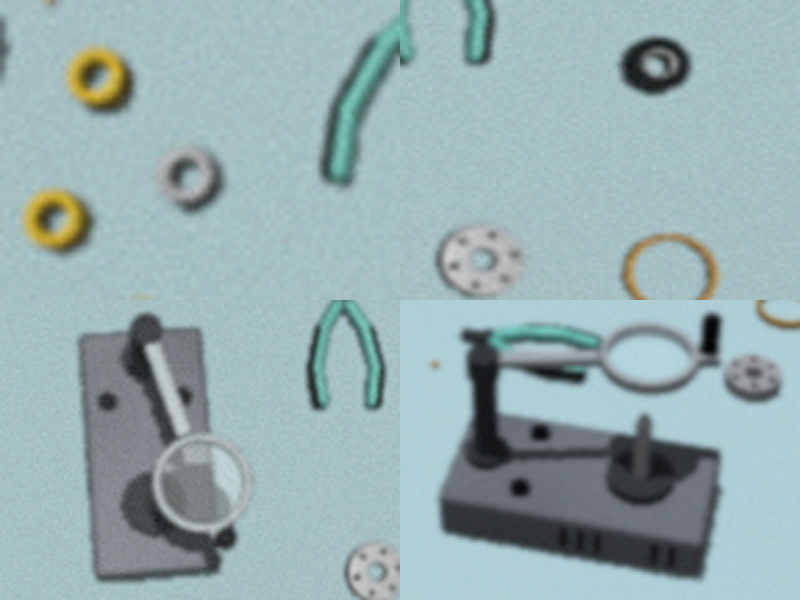

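The grey collar at top (188,185) is confirmed, along with the flange and wheel. The spindle tip is at about (353,205) in the side view and the knob is at about (352,235) in the top view. Next I'll compute positions.

```bash
cat >> h.py <<'E'
from scipy.optimize import least_squares
def tri(fs,pxs):
    A=[];b=[]
    for f,p in zip(fs,pxs):
        o,d=ray(f,p); d/=np.linalg.norm(d); M=np.eye(3)-np.outer(d,d); A.append(M); b.append(M@o)
    return np.linalg.lstsq(np.vstack(A),np.hstack(b),rcond=None)[0]
def frames(): return ctrl.grab_frame("top"),ctrl.grab_frame("side")
def step(target,yaw=None):
    s=ctrl.get_state(); R=np.array(s["tool_rot"]); d=np.array(target)-s["tcp_pos"]
    print("tool offset cm",np.round(R.T@d*100,2),"tool y deg",round(np.degrees(np.arctan2(R[1,1],R[0,1])),1))
E
python3 - <<'E'
from h import *
t,s=frames()
print("knob top",at_z(t,(352,235.3),.202),"lens",at_z(t,(342.3,215.5),.161),"hinge",at_z(t,(323,161),.17))
print("knob side mid",at_z(s,((711-400)/2.94+270,(35)/2.94+165),.1845))
print("tip side",at_z(s,(352.6,204.9),.128))
print("lens side",at_z(s,((651-400)/2.94+270,(57)/2.94+165),.161))
for p in[(298.8,163.5),(342.5,161),(305,250),(347.4,247)]: print(at_z(t,p,.05))
for n,z,p in[("flange",.016,(405,248)),("wheel",.018,(449,189)),("collar",.022,(187.8,185))]: print(n,at_z(t,p,z))
E
```

```text
knob top [ 0.46409068 -0.05863013  0.202     ] lens [ 0.51278172 -0.0413435   0.161     ] hinge [0.64150329 0.00328255 0.17      ]
knob side mid [ 0.4620864  -0.05789319  0.1845    ]
tip side [ 0.50317389 -0.00283679  0.128     ]
lens side [ 0.50819972 -0.04244565  0.161     ]
[0.66509716 0.06338949 0.05      ]
[ 0.67218148 -0.05399658  0.05      ]
[0.43556759 0.04660229 0.05      ]
[ 0.44286108 -0.06331326  0.05      ]
flange [ 0.44013513 -0.2226736   0.016     ]
wheel [ 0.60149536 -0.35291552  0.018     ]
collar [0.61194174 0.36745138 0.022     ]
```

```bash
python3 -c "
from h import *
step((.463,-.058,.231))"
```

```text
tool offset cm [ 3.904e+01 -4.195e+01  3.000e-02] tool y deg -63.9
```

Call:
move_arm --motion '[{"offset": [3.2,-3.5,0],"twist": [0,0,0],"grip": 0},{"offset": [3.2,-3.5,0],"twist": [0,0,0],"grip": 0},{"offset": [3.2,-3.5,0],"twist": [0,0,0],"grip": 0},{"offset": [3.2,-3.5,0],"twist": [0,0,0],"grip": 0},{"offset": [3.2,-3.5,0],"twist": [0,0,0],"grip": 0},{"offset": [3.2,-3.5,0],"twist": [0,0,0],"grip": 0},{"offset": [3.2,-3.5,0],"twist": [0,0,0],"grip": 0},{"offset": [3.2,-3.5,0],"twist": [0,0,0],"grip": 0},{"offset": [3.2,-3.5,0],"twist": [0,0,0],"grip": 0},{"offset": [3.2,-3.5,0],"twist": [0,0,0],"grip": 0},{"offset": [3.2,-3.5,0],"twist": [0,0,0],"grip": 0},{"offset": [3.2,-3.5,0],"twist": [0,0,7.4],"grip": 60}]'

```text
t: 2.8
tcp_pos: [0.4574, -0.059, 0.2317]
tool_rot: [[0.949, 0.316, 0.001], [0.316, -0.949, -0.0], [0.001, 0.001, -1.0]]
contact_force: [0.9, -0.8, 0.1]
grip_width: 0.0699
gripper_force: 0.0
```

```bash
python3 -c "
from h import *
step((.463,-.058,.174))"
```

```text
tool offset cm [0.56 0.08 5.77] tool y deg -71.6
```

Call:
move_arm --motion '[{"offset": [0,0,0],"twist": [0,0,0],"grip": 60},{"offset": [0.3,0,0],"twist": [0,0,0],"grip": 60}]'

```text
t: 3.05
tcp_pos: [0.4597, -0.0602, 0.2314]
tool_rot: [[0.947, 0.32, -0.0], [0.32, -0.947, -0.001], [-0.0, 0.001, -1.0]]
contact_force: [0.3, -0.5, -0.3]
grip_width: 0.0656
gripper_force: 0.0
```

```bash
python3 - <<'E'
from h import *
step((.463,-.058,.174))
t,s=frames()
I=[cv2.resize(f["img"][y:y+150,x:x+200],(400,300),interpolation=3) for f,x,y in((t,240,140),(s,260,110))]
cv2.imwrite("pics/k1.png",cv2.convertScaleAbs(np.hstack(I),alpha=1.4))
E
```

```text
tool offset cm [ 0.38 -0.11  5.74] tool y deg -71.3
```

View pics/k1.png

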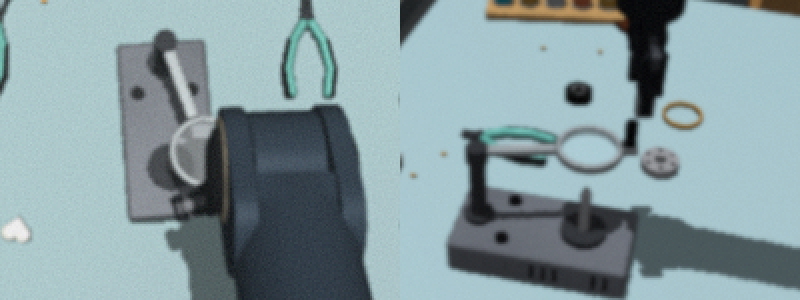

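The gripper hangs just above the knob, which is at about (375,177) in the side view. I'll descend and pinch.

Call:
move_arm --motion '[{"offset": [0.3,0,0],"twist": [0,0,0],"grip": 60},{"offset": [0,0,2],"twist": [0,0,0],"grip": 60},{"offset": [0,0,2],"twist": [0,0,0],"grip": 60},{"offset": [0,0,1.6],"twist": [0,0,0],"grip": 60},{"offset": [0,0,0],"twist": [0,0,0],"grip": 160},{"offset": [0,0,0],"twist": [0,0,0],"grip": 220},{"offset": [0,0,0],"twist": [0,0,0],"grip": 255},{"offset": [0,0,0],"twist": [0,0,0],"grip": 255},{"offset": [0,0,0],"twist": [0,0,0],"grip": 255}]'

```text
t: 4.28
tcp_pos: [0.4634, -0.0585, 0.1762]
tool_rot: [[0.947, 0.32, 0.002], [0.32, -0.947, -0.0], [0.002, 0.001, -1.0]]
contact_force: [-2.1, -0.3, 5.8]
grip_width: 0.014
gripper_force: 58.5
```

Call:
move_arm --motion '[{"offset": [0.11,2.07,0],"twist": [0,0,-6.25],"grip": 255},{"offset": [0.11,2.07,0],"twist": [0,0,-6.25],"grip": 255},{"offset": [0.11,2.07,0],"twist": [0,0,-6.25],"grip": 255},{"offset": [0,0,0],"twist": [0,0,0],"grip": 255}]'

```text
t: 4.78
tcp_pos: [0.4936, -0.1139, 0.1762]
tool_rot: [[0.796, 0.606, 0.004], [0.606, -0.796, 0.0], [0.003, 0.002, -1.0]]
contact_force: [-0.1, 0.3, 5.5]
grip_width: 0.0142
gripper_force: 59.2
```

```bash
python3 -c "
from h import *
s=ctrl.get_state();p=s['tcp_pos'];print(np.hypot(*(p[:2]-[.643,.003])),np.degrees(np.arctan2(.003-p[1],.643-p[0])))
step(p)"
```

```text
0.18970423671653278 38.05151545296586
tool offset cm [0. 0. 0.] tool y deg -52.7
```

Call:
move_arm --motion '[{"offset": [0.11,2.07,0],"twist": [0,0,-6.25],"grip": 255},{"offset": [0.11,2.07,0],"twist": [0,0,-6.25],"grip": 255},{"offset": [0.11,2.07,0],"twist": [0,0,-6.25],"grip": 255},{"offset": [0.11,2.07,0],"twist": [0,0,-6.25],"grip": 255},{"offset": [0.11,2.07,0],"twist": [0,0,-6.25],"grip": 255},{"offset": [0.11,2.07,0],"twist": [0,0,-6.25],"grip": 255},{"offset": [0.11,2.07,0],"twist": [0,0,-6.25],"grip": 255},{"offset": [0.11,2.07,0],"twist": [0,0,-6.25],"grip": 255},{"offset": [0.11,2.07,0],"twist": [0,0,-6.25],"grip": 255},{"offset": [0,0,0],"twist": [0,0,0],"grip": 255},{"offset": [0,0,0],"twist": [0,0,0],"grip": 100},{"offset": [0,0,0],"twist": [0,0,0],"grip": 60}]'

```text
t: 6.28
tcp_pos: [0.6538, -0.1872, 0.1746]
tool_rot: [[-0.064, 0.998, -0.002], [0.998, 0.064, 0.0], [0.0, -0.002, -1.0]]
contact_force: [-0.4, 0.3, -0.5]
grip_width: 0.0496
gripper_force: 0.0
```

Call:
move_arm --motion '[{"offset": [0,0,-2],"twist": [0,0,0],"grip": 60},{"offset": [0,0,-3],"twist": [0,0,0],"grip": 60},{"offset": [0,0,-4],"twist": [0,0,0],"grip": 0},{"offset": [0,0,0],"twist": [0,0,0],"grip": 0},{"offset": [0,0,0],"twist": [0,0,0],"grip": 0}]'

```text
t: 6.9
tcp_pos: [0.6544, -0.1876, 0.2658]
tool_rot: [[-0.064, 0.998, 0.0], [0.998, 0.064, -0.0], [-0.0, 0.0, -1.0]]
contact_force: [0.6, -0.1, 0.0]
grip_width: 0.0855
gripper_force: 0.0
```

```bash
python3 - <<'E'
from h import *
step((.44,-.2227,.1))
t,s=frames()
print(ctrl.get_state()["tool_rot"])
cv2.imwrite("pics/top1.png",t["img"]);cv2.imwrite("pics/side1.png",s["img"])
I=[cv2.resize(f["img"][y:y+h,x:x+w],(400,300),interpolation=3) for f,x,y,w,h in((t,270,150,160,120),(s,280,150,136,102),(t,390,210,40*2,60),(s,330,140,80,60))]
cv2.imwrite("pics/m1.png",cv2.convertScaleAbs(np.vstack([np.hstack(I[:2]),np.hstack(I[2:])]),alpha=1.6))
E
```

```text
tool offset cm [ -2.13 -21.63  16.58] tool y deg 3.7
[[-6.37110837e-02  9.97966356e-01 -2.01257241e-03]
 [ 9.97968335e-01  6.37115922e-02  1.89489803e-04]
 [ 3.17328640e-04 -1.99641094e-03 -9.99997957e-01]]
```

View pics/m1.png

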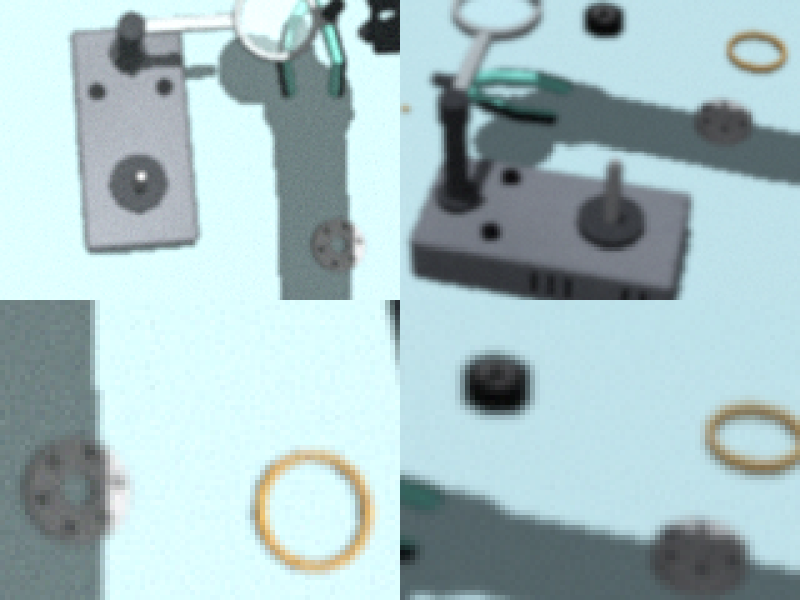

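Magnifier arm is now swung fully out to the side, with the lens at (380,157) in the top view. The seat is at (325.4,223.6) and the spindle tip at (326.4,220.4); in the side view the seat is at (351.4,225) and the tip at (353,205). The flange is at (405,248.2) top and (390,189.6) side.

```bash
python3 - <<'E'
from h import *
t,s=frames()
for n,f,p,z in[("seat",t,(325.4,223.6),.06),("tip",t,(326.4,220.4),.128),("seat s",s,(351.4,225.2),.06),("tip s",s,(353.1,204.8),.128),("fl",t,(404.9,248.2),.016),("fl s",s,(389.9,189.6),.016)]: print(n,np.round(at_z(f,p,z),4))
print(tri((t,s),[(326.4,220.4),(353.1,204.8)]),tri((t,s),[(404.9,248.2),(389.9,189.6)]))
# sub-pixel seat disc in top view
g=cv2.cvtColor(t["img"],6)[205:242,310:342]; g=cv2.resize(g,None,fx=4,fy=4,interpolation=3)
for th in(35,42,50):
    n,l,st,c=cv2.connectedComponentsWithStats((g<th).astype(np.uint8)); i=1+st[1:,4].argmax() if n>1 else 0
    print(th,st[i],(c[i]+.5)/4-.5+[310,205])
print(np.median(g))
o=(404.9,248.2); step((.44,-.2227,.06))
E
```

```text
seat [ 0.5029 -0.0062  0.06  ]
tip [ 0.5046 -0.0056  0.128 ]
seat s [ 5.017e-01 -1.000e-04  6.000e-02]
tip s [ 0.5021 -0.0036  0.128 ]
fl [ 0.4396 -0.2224  0.016 ]
fl s [ 0.4383 -0.223   0.016 ]
[ 0.50368798 -0.00583746  0.12586918] [ 0.43893411 -0.22231279  0.01649759]
35 [    0     0   128   148 18944] [325.5 223. ]
42 [64 80  4  8 32] [326.  225.5]
50 [ 52  72  20  20 224] [325.35714286 225.14285714]
113.0
tool offset cm [ -2.14 -21.55  20.46] tool y deg 3.7
```

Call:
move_arm --motion '[{"offset": [-0.5,-5.4,2],"twist": [0,0,0],"grip": 0},{"offset": [-0.5,-5.4,3],"twist": [0,0,0],"grip": 0},{"offset": [-0.5,-5.4,3],"twist": [0,0,0],"grip": 0},{"offset": [-0.6,-5.4,3],"twist": [0,0,0],"grip": 0},{"offset": [0,0,5],"twist": [0,0,0],"grip": 0},{"offset": [0,0,4.5],"twist": [0,0,0],"grip": 0},{"offset": [0,0,0],"twist": [0,0,0],"grip": 0},{"offset": [0,0,0],"twist": [0,0,0],"grip": 0}]'

```text
t: 8.1
tcp_pos: [0.4417, -0.2224, 0.0614]
tool_rot: [[-0.064, 0.998, 0.002], [0.998, 0.064, -0.0], [-0.0, 0.002, -1.0]]
contact_force: [-0.4, 0.9, 0.6]
grip_width: 0.0851
gripper_force: 0.0
```

```bash
python3 - <<'E'
from h import *
step((.439,-.2225,.004)); print(ctrl.get_state()["joints"])
E
```

```text
tool offset cm [ 0.01 -0.28  5.74] tool y deg 3.7
[ 0.79122753  0.45921668 -0.50849245  2.08724548  0.35200614  0.67560154
  0.11343739]
```

Call:
move_arm --motion '[{"offset": [0,-0.3,2.5],"twist": [0,0,0],"grip": 0},{"offset": [0,0,2],"twist": [0,0,0],"grip": 0},{"offset": [0,0,1.2],"twist": [0,0,0],"grip": 0},{"offset": [0,0,0],"twist": [0,0,0],"grip": 60},{"offset": [0,0,0],"twist": [0,0,0],"grip": 120},{"offset": [0,0,0],"twist": [0,0,0],"grip": 255},{"offset": [0,0,0],"twist": [0,0,0],"grip": 255}]'

```text
t: 8.98
tcp_pos: [0.4389, -0.2229, 0.0051]
tool_rot: [[-0.064, 0.998, 0.003], [0.998, 0.064, -0.002], [-0.002, 0.003, -1.0]]
contact_force: [-0.8, 1.3, 4.9]
grip_width: 0.0543
gripper_force: 63.0
```

Call:
move_arm --motion '[{"offset": [0,0,-1.5],"twist": [0,0,0],"grip": 255},{"offset": [0,0,-3.5],"twist": [0,0,0],"grip": 255},{"offset": [0,0,-5],"twist": [0,0,0],"grip": 255},{"offset": [1,0.2,-5],"twist": [0,0,0],"grip": 255},{"offset": [3,0.8,-1.5],"twist": [0,0,0],"grip": 255},{"offset": [4,1,0],"twist": [0,0,0],"grip": 255},{"offset": [4,1,0],"twist": [0,0,0],"grip": 255},{"offset": [4,1,0],"twist": [0,0,0],"grip": 255},{"offset": [3,0.6,0],"twist": [0,0,0],"grip": 255},{"offset": [2,0.4,0],"twist": [0,0,0],"grip": 255},{"offset": [0,0,0],"twist": [0,0,0],"grip": 255},{"offset": [0,0,0],"twist": [0,0,0],"grip": 255}]'

```text
t: 10.48
tcp_pos: [0.4738, -0.0109, 0.1687]
tool_rot: [[-0.063, 0.998, 0.0], [0.998, 0.063, -0.001], [-0.001, 0.0, -1.0]]
contact_force: [0.3, -0.2, -1.7]
grip_width: 0.0542
gripper_force: 64.3
```

```bash
python3 - <<'E'
from h import *
step((.503,-.0045,.148))
t,s=frames()
I=[cv2.resize(f["img"][y:y+h,x:x+w],(400,300),interpolation=3) for f,x,y,w,h in((t,270,150,120,90),(s,310,150,80,60))]
cv2.imwrite("pics/m2.png",cv2.convertScaleAbs(np.hstack(I),alpha=1.6))
E
```

```text
tool offset cm [0.45 2.95 2.07] tool y deg 3.6
```

View pics/m2.png

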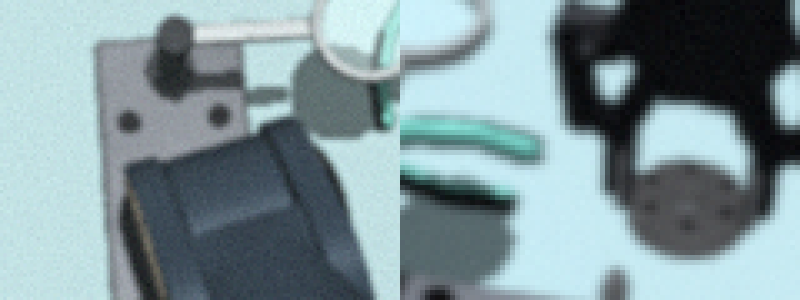

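Flange is held level between the fingers at about (368,191) in the side view, with the spindle tip below it at (353,205). I'll move over the spindle.

Call:
move_arm --motion '[{"offset": [0.25,1.5,0],"twist": [0,0,0],"grip": 255},{"offset": [0.2,1.5,0],"twist": [0,0,0],"grip": 255},{"offset": [0,0,2],"twist": [0,0,0],"grip": 255},{"offset": [0,0,0],"twist": [0,0,0],"grip": 255},{"offset": [0,0,0],"twist": [0,0,0],"grip": 255}]'

```text
t: 11.2
tcp_pos: [0.5044, -0.0032, 0.1486]
tool_rot: [[-0.064, 0.998, 0.0], [0.998, 0.064, 0.0], [0.0, 0.0, -1.0]]
contact_force: [-0.2, -0.5, -1.9]
grip_width: 0.0545
gripper_force: 64.3
```

```bash
python3 - <<'E'
from h import *
step((.503,-.0045,.1285))
s=ctrl.grab_frame("side"); T=ctrl.get_state()["tcp_pos"]
x0,y0,k=310,150,7.5
I=cv2.convertScaleAbs(cv2.resize(s["img"][y0:y0+80,x0:x0+100],None,fx=k,fy=k,interpolation=3),alpha=1.8)
q=lambda P:tuple(int(v) for v in (proj(s,P)-[x0,y0]+.5)*k)
for r,z,c in((.029,T[2]+.011,(0,0,255)),(.009,T[2]+.011,(0,255,255)),(.029,T[2]-.005,(0,0,255))):
    for a in np.arange(0,6.28,.15): cv2.circle(I,q((T[0]+r*np.cos(a),T[1]+r*np.sin(a),z)),1,c,-1)
for z in(.06,.118):
  for a in np.arange(0,6.28,.3): cv2.circle(I,q((.503+.007*np.cos(a),-.0045+.007*np.sin(a),z)),1,(0,255,0),-1)
for a in np.arange(0,6.28,.1): cv2.circle(I,q((.503+.03*np.cos(a),-.0045+.03*np.sin(a),.06)),1,(0,255,0),-1)
cv2.imwrite("pics/m3.png",I)
E
```

```text
tool offset cm [-0.13 -0.15  2.01] tool y deg 3.7
```

View pics/m3.png

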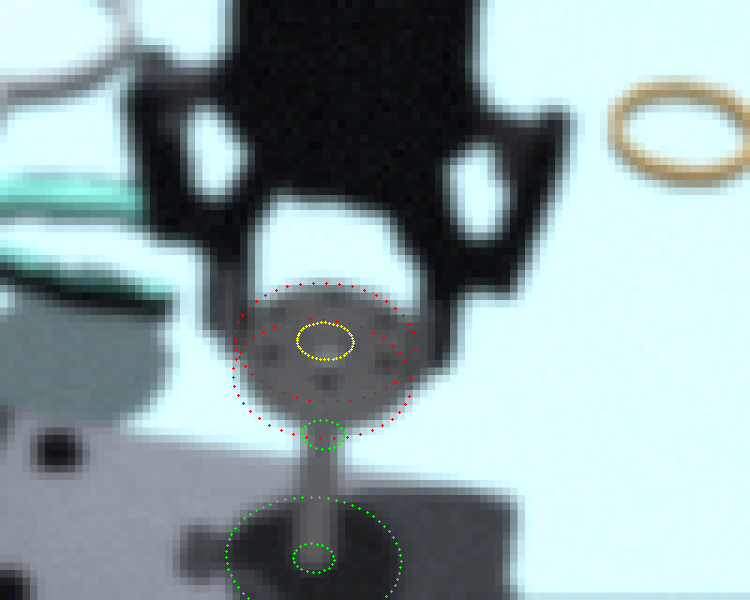

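The overlay agrees: the predicted flange and spindle outlines match the picture within about 1 mm. I'll lower it slowly and check the force.

Call:
move_arm --motion '[{"offset": [-0.1,-0.15,0.5],"twist": [0,0,0],"grip": 255},{"offset": [0,0,0.5],"twist": [0,0,0],"grip": 255},{"offset": [0,0,0.5],"twist": [0,0,0],"grip": 255},{"offset": [0,0,0.5],"twist": [0,0,0],"grip": 255},{"offset": [0,0,0.5],"twist": [0,0,0],"grip": 255},{"offset": [0,0,0],"twist": [0,0,0],"grip": 255}]'

```text
t: 12.0
tcp_pos: [0.5025, -0.0044, 0.123]
tool_rot: [[-0.064, 0.998, 0.0], [0.998, 0.064, 0.0], [0.0, 0.0, -1.0]]
contact_force: [0.7, -0.3, -1.7]
grip_width: 0.0546
gripper_force: 64.2
```

Call:
move_arm --motion '[{"offset": [0,0,0.4],"twist": [0,0,0],"grip": 255},{"offset": [0,0,0.4],"twist": [0,0,0],"grip": 255},{"offset": [0,0,0],"twist": [0,0,0],"grip": 255}]'

```text
t: 12.38
tcp_pos: [0.5027, -0.0045, 0.1152]
tool_rot: [[-0.064, 0.998, 0.001], [0.998, 0.064, 0.0], [0.0, 0.001, -1.0]]
contact_force: [1.5, -0.0, -3.1]
grip_width: 0.0545
gripper_force: 64.2
```

Call:
move_arm --motion '[{"offset": [0,0,0.8],"twist": [0,0,0],"grip": 255},{"offset": [0,0,0.8],"twist": [0,0,0],"grip": 255},{"offset": [0,0,0.8],"twist": [0,0,0],"grip": 255},{"offset": [0,0,0.8],"twist": [0,0,0],"grip": 255},{"offset": [0,0,0.8],"twist": [0,0,0],"grip": 255},{"offset": [0,0,0.4],"twist": [0,0,0],"grip": 255},{"offset": [0,0,0.2],"twist": [0,0,0],"grip": 255},{"offset": [0,0,0],"twist": [0,0,0],"grip": 255}]'

```text
t: 13.38
tcp_pos: [0.5026, -0.0044, 0.0692]
tool_rot: [[-0.064, 0.998, 0.001], [0.998, 0.064, 0.0], [0.0, 0.001, -1.0]]
contact_force: [4.0, 0.3, -3.8]
grip_width: 0.0546
gripper_force: 64.1
```

Call:
move_arm --motion '[{"offset": [0,0,0.15],"twist": [0,0,0],"grip": 255},{"offset": [0,0,0.1],"twist": [0,0,0],"grip": 255},{"offset": [0,0,0],"twist": [0,0,0],"grip": 255}]'

```text
t: 13.75
tcp_pos: [0.5026, -0.0045, 0.067]
tool_rot: [[-0.064, 0.998, 0.001], [0.998, 0.064, -0.0], [-0.0, 0.001, -1.0]]
contact_force: [3.7, -0.3, -0.4]
grip_width: 0.0542
gripper_force: 64.5
```

Call:
move_arm --motion '[{"offset": [0,0.1,0.1],"twist": [0,0,0],"grip": 255},{"offset": [0,0,0.1],"twist": [0,0,0],"grip": 255},{"offset": [0,0,0],"twist": [0,0,0],"grip": 255}]'

```text
t: 14.12
tcp_pos: [0.5027, -0.0046, 0.0651]
tool_rot: [[-0.064, 0.998, -0.001], [0.998, 0.064, -0.001], [-0.001, -0.001, -1.0]]
contact_force: [-0.0, -0.7, 5.7]
grip_width: 0.0546
gripper_force: 65.1
```

It's home: contact came at TCP z 0.0651, as expected. Releasing now and going for the wheel.

Call:
move_arm --motion '[{"offset": [0,0,0],"twist": [0,0,0],"grip": 50},{"offset": [0,0,0],"twist": [0,0,0],"grip": 20},{"offset": [0,0,0],"twist": [0,0,0],"grip": 0},{"offset": [0,0,-2],"twist": [0,0,0],"grip": 0},{"offset": [0,0,-4],"twist": [0,0,0],"grip": 0},{"offset": [0,0,-5],"twist": [0,0,0],"grip": 0},{"offset": [0,0,-5],"twist": [0,0,0],"grip": 0},{"offset": [-4,0,-2],"twist": [0,0,0],"grip": 0},{"offset": [-6,0,-1],"twist": [0,0,0],"grip": 0},{"offset": [-6,0,0],"twist": [0,0,0],"grip": 0},{"offset": [-6,0,0],"twist": [0,0,0],"grip": 0},{"offset": [-6,0,0],"twist": [0,0,0],"grip": 0}]'

```text
t: 15.62
tcp_pos: [0.5207, -0.2856, 0.2547]
tool_rot: [[-0.064, 0.998, -0.0], [0.998, 0.064, 0.0], [0.0, -0.0, -1.0]]
contact_force: [1.5, -0.0, 0.8]
grip_width: 0.0855
gripper_force: 0.0
```

```bash
python3 - <<'E'
from h import *
t,s=frames(); S0=cv2.imread("pics/side0.png");T0=cv2.imread("pics/top0.png")
# wheel / collar: fits on first pictures, both views
def blob(I,box,fn,k=4):
    x0,y0,x1,y1=box; g=cv2.resize(I[y0:y1,x0:x1],None,fx=k,fy=k,interpolation=3).astype(int)
    m=fn(g).astype(np.uint8); n,l,st,c=cv2.connectedComponentsWithStats(m); i=1+st[1:,4].argmax()
    h=cv2.findContours((l==i).astype(np.uint8),0,1)[0][0]; e=cv2.fitEllipse(h)
    return np.array([x0,y0])+(np.array(e[0])+.5)/k-.5, np.array(e[1])/k, np.array([x0+st[i][0]/k,y0+st[i][1]/k,x0+(st[i][0]+st[i][2])/k,y0+(st[i][1]+st[i][3])/k])
dark=lambda g:g.sum(2)<165
for n,I,f in(("top",T0,t),("side",S0,s)):
    b=blob(I,(435,175,463,203) if n=="top" else (338,145,362,168),dark); print("wheel",n,*[np.round(v,2) for v in b],at_z(f,b[0],.009).round(4))
yel=lambda g:(g[...,0]<g[...,2]+16)&(g[...,0]+18>g[...,2])
for n,I,f in(("top",T0,t),("side",S0,s)):
    b=blob(I,(178,175,199,196) if n=="top" else (244,337,266,360),yel); print("collar",n,*[np.round(v,2) for v in b],at_z(f,b[0],.011).round(4))
print(at_z(t,(449,188.5),.009), at_z(s,(349.3,156),.009))
step((.6015,-.353,.06))
I=[cv2.resize(f[y:y+h,x:x+w],(400,300),interpolation=3) for f,x,y,w,h in((T0,430,170,40,30),(S0,330,140,40,30),(T0,168,170,40,30),(S0,235,333,40,30),(t["img"],290,190,80,60),(s["img"],315,180,80,60))]
cv2.imwrite("pics/m4.png",cv2.resize(cv2.convertScaleAbs(np.vstack([np.hstack(I[:2]),np.hstack(I[2:4]),np.hstack(I[4:])]),alpha=1.6),(533,600)))
E
```

```text
wheel top [448.34 189.28] [15.4  16.35] [441. 182. 457. 198.] [ 0.6023 -0.3543  0.009 ]
wheel side [348.65 156.59] [10.62 13.08] [343. 152. 355. 162.] [ 0.6007 -0.3555  0.009 ]
collar top [187.43 184.96] [13.08 14.76] [181. 178. 195. 193.] [0.6141 0.3719 0.011 ]
collar side [254.78 348.91] [15.89 18.07] [247. 340. 264. 358.] [0.6117 0.3707 0.011 ]
[ 0.60453779 -0.35636713  0.009     ] [ 0.59951602 -0.35935587  0.009     ]
tool offset cm [-6.39  7.97 19.34] tool y deg 3.0
```

View pics/m4.png

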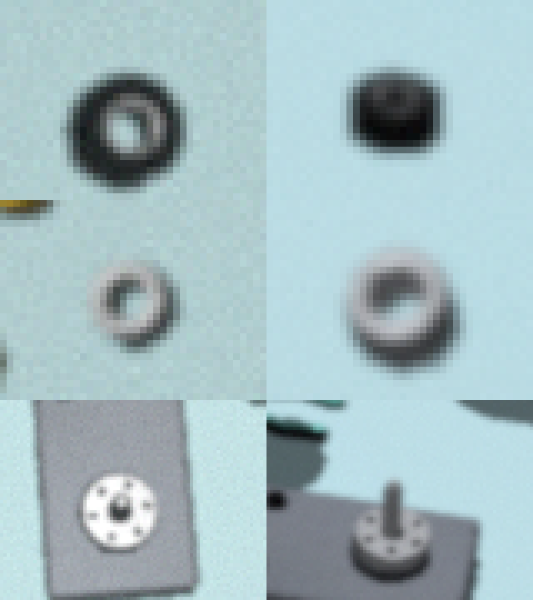

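Flange sits flat on the seat, at (325,223) top and (353,221) side. Wheel top-face centre is at about (449.6,188.3) top, and the collar at (187.0,184.2) top and (254.1,346.1) side.

```bash
python3 - <<'E'
from h import *
t,s=frames()
print(at_z(t,(449.6,188.3),.018),at_z(s,(349.,153.6),.018))
print(at_z(t,(187.,184.2),.022),at_z(s,(254.1,346.1),.022))
step((.602,-.3545,.05))
E
```

```text
[ 0.60347396 -0.35475456  0.018     ] [ 0.60114436 -0.35990257  0.018     ]
[0.61417072 0.36978291 0.022     ] [0.61215838 0.37018045 0.022     ]
tool offset cm [-7.48  7.74 20.37] tool y deg 3.5
```

Call:
move_arm --motion '[{"offset": [-2.5,2.6,3],"twist": [0,0,0],"grip": 0},{"offset": [-2.5,2.6,4],"twist": [0,0,0],"grip": 0},{"offset": [-2.5,2.5,4],"twist": [0,0,0],"grip": 0},{"offset": [0,0,5],"twist": [0,0,0],"grip": 0},{"offset": [0,0,4],"twist": [0,0,0],"grip": 0},{"offset": [0,0,0],"twist": [0,0,0],"grip": 0},{"offset": [0,0,0],"twist": [0,0,0],"grip": 0}]'

```text
t: 16.7
tcp_pos: [0.6044, -0.3528, 0.0569]
tool_rot: [[-0.065, 0.998, 0.003], [0.998, 0.065, -0.0], [-0.001, 0.003, -1.0]]
contact_force: [0.1, 0.4, 1.0]
grip_width: 0.0857
gripper_force: 0.0
```

```bash
python3 - <<'E'
from h import *
step((.602,-.3552,.004))
E
```

```text
tool offset cm [-0.22 -0.27  5.29] tool y deg 3.8
```

Call:
move_arm --motion '[{"offset": [-0.2,-0.25,0],"twist": [0,0,0],"grip": 0},{"offset": [0,0,0],"twist": [0,0,10.5],"grip": 0},{"offset": [0,0,0],"twist": [0,0,10.5],"grip": 0},{"offset": [0,0,0],"twist": [0,0,10.5],"grip": 0},{"offset": [0,0,0],"twist": [0,0,10.5],"grip": 0},{"offset": [0,0,0],"twist": [0,0,10.5],"grip": 0},{"offset": [0,0,0],"twist": [0,0,10.5],"grip": 0},{"offset": [0,0,0],"twist": [0,0,10.5],"grip": 0},{"offset": [0,0,0],"twist": [0,0,10.5],"grip": 0},{"offset": [0,0,2],"twist": [0,0,0],"grip": 30},{"offset": [0,0,2],"twist": [0,0,0],"grip": 30},{"offset": [0,0,0.8],"twist": [0,0,0],"grip": 40}]'

```text
t: 18.2
tcp_pos: [0.5989, -0.3553, 0.0042]
tool_rot: [[0.986, 0.169, -0.003], [0.169, -0.986, 0.002], [-0.003, -0.003, -1.0]]
contact_force: [0.1, 0.7, 0.4]
grip_width: 0.0724
gripper_force: 0.0
```

Call:
move_arm --motion '[{"offset": [0,0,0.4],"twist": [0,0,0],"grip": 60},{"offset": [0,0,0],"twist": [0,0,0],"grip": 100},{"offset": [0,0,0],"twist": [0,0,0],"grip": 130},{"offset": [0,0,0],"twist": [0,0,0],"grip": 255},{"offset": [0,0,0],"twist": [0,0,0],"grip": 255}]'

```text
t: 18.82
tcp_pos: [0.601, -0.3563, 0.0036]
tool_rot: [[0.986, 0.168, 0.001], [0.168, -0.986, -0.001], [0.001, 0.001, -1.0]]
contact_force: [-0.0, -0.1, 2.5]
grip_width: 0.0433
gripper_force: 61.2
```

Call:
move_arm --motion '[{"offset": [0,0,0],"twist": [0,0,0],"grip": 40},{"offset": [0,0,0],"twist": [0,0,0],"grip": 20},{"offset": [0,0,0],"twist": [0,0,-10.5],"grip": 20},{"offset": [0,0,0],"twist": [0,0,-10.5],"grip": 20},{"offset": [0,0,0],"twist": [0,0,-10.5],"grip": 20},{"offset": [0,0,0],"twist": [0,0,-10.5],"grip": 20},{"offset": [0,0,0],"twist": [0,0,-10.5],"grip": 20},{"offset": [0,0,0],"twist": [0,0,-10.5],"grip": 20},{"offset": [0,0,0],"twist": [0,0,-10.5],"grip": 20},{"offset": [0,0,0],"twist": [0,0,-10.5],"grip": 40},{"offset": [0,0,0],"twist": [0,0,0],"grip": 80},{"offset": [0,0,0],"twist": [0,0,0],"grip": 120}]'

```text
t: 20.32
tcp_pos: [0.6005, -0.356, 0.0028]
tool_rot: [[-0.061, 0.998, 0.0], [0.998, 0.061, -0.0], [-0.0, 0.0, -1.0]]
contact_force: [1.1, -0.0, 1.1]
grip_width: 0.0455
gripper_force: 1.2
```

Call:
move_arm --motion '[{"offset": [0,0,0],"twist": [0,0,0],"grip": 255},{"offset": [0,0,0],"twist": [0,0,0],"grip": 255},{"offset": [0,0,0],"twist": [0,0,0],"grip": 255}]'

```text
t: 20.7
tcp_pos: [0.6007, -0.356, 0.0033]
tool_rot: [[-0.063, 0.998, 0.001], [0.998, 0.063, -0.001], [-0.001, 0.001, -1.0]]
contact_force: [-0.2, -0.3, 2.8]
grip_width: 0.043
gripper_force: 61.2
```

```bash
python3 - <<'E'
from h import *
step((.504,-.0043,.16))
E
```

```text
tool offset cm [ 35.71  -7.41 -15.7 ] tool y deg 3.6
```

Call:
move_arm --motion '[{"offset": [0,0,-2],"twist": [0,0,0],"grip": 255},{"offset": [0,-1,-5],"twist": [0,0,0],"grip": 255},{"offset": [0,-2,-5],"twist": [0,0,0],"grip": 255},{"offset": [0,-2,-5],"twist": [0,0,0],"grip": 255},{"offset": [2.7,-2.4,-4.5],"twist": [0,0,0],"grip": 255},{"offset": [5,0,0],"twist": [0,0,0],"grip": 255},{"offset": [5,0,0],"twist": [0,0,0],"grip": 255},{"offset": [5,0,0],"twist": [0,0,0],"grip": 255},{"offset": [5,0,0],"twist": [0,0,0],"grip": 255},{"offset": [5,0,0],"twist": [0,0,0],"grip": 255},{"offset": [5,0,0],"twist": [0,0,0],"grip": 255},{"offset": [3,0,2],"twist": [0,0,0],"grip": 255}]'

```text
t: 22.2
tcp_pos: [0.5045, -0.0012, 0.2]
tool_rot: [[-0.067, 0.998, 0.005], [0.998, 0.067, -0.0], [-0.001, 0.005, -1.0]]
contact_force: [0.9, -0.4, -1.5]
grip_width: 0.0432
gripper_force: 61.1
```

Call:
move_arm --motion '[{"offset": [0,0,2],"twist": [0,0,0],"grip": 255},{"offset": [0,0,2],"twist": [0,0,0],"grip": 255},{"offset": [0,0,0],"twist": [0,0,0],"grip": 255},{"offset": [0,0,0],"twist": [0,0,0],"grip": 255}]'

```text
t: 22.7
tcp_pos: [0.5043, -0.0043, 0.1589]
tool_rot: [[-0.064, 0.998, 0.002], [0.998, 0.064, -0.0], [-0.0, 0.002, -1.0]]
contact_force: [1.1, 0.1, -0.7]
grip_width: 0.0434
gripper_force: 61.1
```

```bash
python3 - <<'E'
from h import *
step((.504,-.0043,.135))
E
```

```text
tool offset cm [ 0.   -0.03  2.39] tool y deg 3.7
```

Call:
move_arm --motion '[{"offset": [0,0,1],"twist": [0,0,0],"grip": 255},{"offset": [0,0,1],"twist": [0,0,0],"grip": 255},{"offset": [0,0,0.6],"twist": [0,0,0],"grip": 255},{"offset": [0,0,0.5],"twist": [0,0,0],"grip": 255},{"offset": [0,0,0.5],"twist": [0,0,0],"grip": 255},{"offset": [0,0,0],"twist": [0,0,0],"grip": 255}]'

```text
t: 23.45
tcp_pos: [0.5036, -0.0044, 0.1214]
tool_rot: [[-0.064, 0.998, -0.001], [0.998, 0.064, 0.0], [0.0, -0.001, -1.0]]
contact_force: [0.3, -0.0, -0.4]
grip_width: 0.0429
gripper_force: 61.1
```

Call:
move_arm --motion '[{"offset": [0,0,0.5],"twist": [0,0,0],"grip": 255},{"offset": [0,0,0.5],"twist": [0,0,0],"grip": 255},{"offset": [0,0,0],"twist": [0,0,0],"grip": 255}]'

```text
t: 23.82
tcp_pos: [0.5035, -0.0045, 0.1114]
tool_rot: [[-0.064, 0.998, -0.001], [0.998, 0.064, -0.0], [-0.0, -0.001, -1.0]]
contact_force: [0.1, -0.1, -0.2]
grip_width: 0.0431
gripper_force: 61.1
```

Call:
move_arm --motion '[{"offset": [0,0,0.8],"twist": [0,0,0],"grip": 255},{"offset": [0,0,0.8],"twist": [0,0,0],"grip": 255},{"offset": [0,0,0.8],"twist": [0,0,0],"grip": 255},{"offset": [0,0,0.4],"twist": [0,0,0],"grip": 255},{"offset": [0,0,0.15],"twist": [0,0,0],"grip": 255},{"offset": [0,0,0.15],"twist": [0,0,0],"grip": 255},{"offset": [0,0,0],"twist": [0,0,0],"grip": 255}]'

```text
t: 24.7
tcp_pos: [0.5039, -0.0045, 0.0809]
tool_rot: [[-0.064, 0.998, 0.0], [0.998, 0.064, -0.0], [-0.0, 0.0, -1.0]]
contact_force: [-0.2, -0.7, 0.0]
grip_width: 0.0431
gripper_force: 61.1
```

Call:
move_arm --motion '[{"offset": [0,0,0.1],"twist": [0,0,0],"grip": 255},{"offset": [0,0,0],"twist": [0,0,0],"grip": 255}]'

```text
t: 24.95
tcp_pos: [0.5038, -0.0045, 0.0799]
tool_rot: [[-0.064, 0.998, 0.0], [0.998, 0.064, -0.0], [-0.0, 0.0, -1.0]]
contact_force: [-0.1, 0.3, -0.9]
grip_width: 0.0431
gripper_force: 61.1
```

Call:
move_arm --motion '[{"offset": [0,0,0.1],"twist": [0,0,0],"grip": 255},{"offset": [0,0,0.05],"twist": [0,0,0],"grip": 255},{"offset": [0,0,0],"twist": [0,0,0],"grip": 255}]'

```text
t: 25.32
tcp_pos: [0.5039, -0.0045, 0.0791]
tool_rot: [[-0.064, 0.998, 0.0], [0.998, 0.064, -0.001], [-0.001, 0.0, -1.0]]
contact_force: [-1.9, -0.3, 7.1]
grip_width: 0.0433
gripper_force: 61.9
```

Wheel home. Releasing it and moving to the collar.

Call:
move_arm --motion '[{"offset": [0,0,0],"twist": [0,0,0],"grip": 90},{"offset": [0,0,0],"twist": [0,0,0],"grip": 60},{"offset": [0,0,0],"twist": [0,0,0],"grip": 20},{"offset": [0,0,-2],"twist": [0,0,0],"grip": 20},{"offset": [0,0,-5],"twist": [0,0,0],"grip": 20},{"offset": [0,0,-5],"twist": [0,0,0],"grip": 20},{"offset": [2,1,-4],"twist": [0,0,0],"grip": 20},{"offset": [5,2,0],"twist": [0,0,0],"grip": 20},{"offset": [5,2,0],"twist": [0,0,0],"grip": 20},{"offset": [5,2,0],"twist": [0,0,0],"grip": 20},{"offset": [5,2,0],"twist": [0,0,0],"grip": 50},{"offset": [5,2,0],"twist": [0,0,0],"grip": 80}]'

```text
t: 26.82
tcp_pos: [0.5969, 0.2734, 0.2379]
tool_rot: [[-0.063, 0.998, -0.0], [0.998, 0.063, -0.001], [-0.001, -0.0, -1.0]]
contact_force: [1.3, -0.2, 0.5]
grip_width: 0.0587
gripper_force: 0.0
```

Call:
move_arm --motion '[{"offset": [5,1.2,0],"twist": [0,0,0],"grip": 80},{"offset": [4.6,1,4],"twist": [0,0,0],"grip": 80},{"offset": [0,0,5],"twist": [0,0,0],"grip": 80},{"offset": [0,0,4],"twist": [0,0,0],"grip": 80},{"offset": [0,0,0],"twist": [0,0,0],"grip": 80},{"offset": [0,0,0],"twist": [0,0,0],"grip": 80}]'

```text
t: 27.58
tcp_pos: [0.6129, 0.37, 0.1101]
tool_rot: [[-0.064, 0.998, 0.002], [0.998, 0.064, 0.002], [0.002, 0.002, -1.0]]
contact_force: [-0.1, -0.0, 1.2]
grip_width: 0.0587
gripper_force: 0.0
```

```bash
python3 - <<'E'
from h import *
step((.613,.370,.006))
t,s=frames()
I=[cv2.resize(f["img"][y:y+h,x:x+w],(400,300),interpolation=3) for f,x,y,w,h in((t,290,190,80,60),(s,315,180,80,60),(t,130,130,120,90),(s,210,300,100,75))]
cv2.imwrite("pics/m5.png",cv2.convertScaleAbs(np.vstack([np.hstack(I[:2]),np.hstack(I[2:])]),alpha=1.6))
E
```

```text
tool offset cm [-2.000e-02 -1.000e-02  1.041e+01] tool y deg 3.6
```

View pics/m5.png

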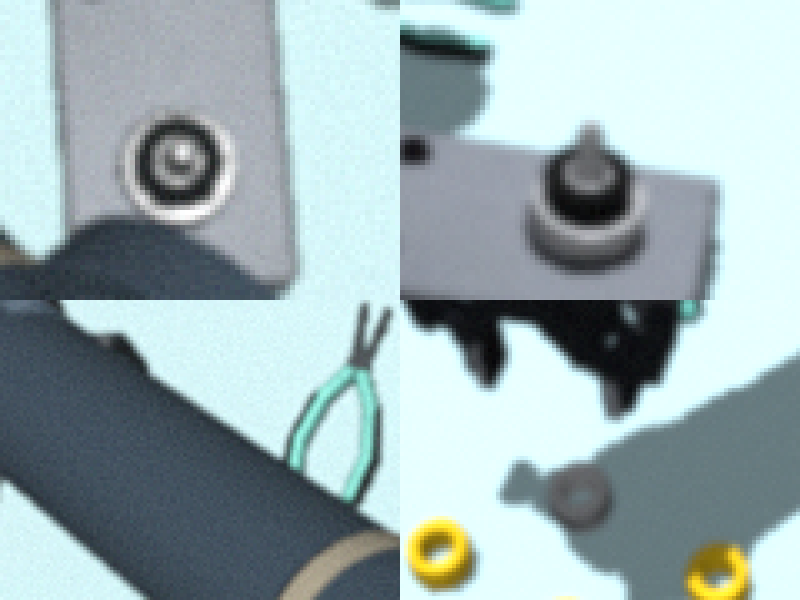

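The wheel and flange are stacked concentrically, at (326,222) top and (353,216) side. The collar at (254,348) side lies under the gripper. Descending to grasp it.

Call:
move_arm --motion '[{"offset": [0,0,4],"twist": [0,0,0],"grip": 80},{"offset": [0,0,3],"twist": [0,0,0],"grip": 80},{"offset": [0,0,2],"twist": [0,0,0],"grip": 80},{"offset": [0,0,1.3],"twist": [0,0,0],"grip": 80},{"offset": [0,0,0],"twist": [0,0,0],"grip": 110},{"offset": [0,0,0],"twist": [0,0,0],"grip": 140},{"offset": [0,0,0],"twist": [0,0,0],"grip": 170},{"offset": [0,0,0],"twist": [0,0,0],"grip": 255},{"offset": [0,0,0],"twist": [0,0,0],"grip": 255}]'

```text
t: 28.8
tcp_pos: [0.6129, 0.37, 0.0071]
tool_rot: [[-0.064, 0.998, 0.002], [0.998, 0.064, 0.001], [0.001, 0.002, -1.0]]
contact_force: [-0.9, -0.3, 5.9]
grip_width: 0.03
gripper_force: 59.0
```

```bash
python3 - <<'E'
from h import *
step((.504,-.0043,.175))
E
```

```text
tool offset cm [-36.64 -13.22 -16.86] tool y deg 3.7
```

Call:
move_arm --motion '[{"offset": [0,0,-2],"twist": [0,0,0],"grip": 255},{"offset": [0,0,-5],"twist": [0,0,0],"grip": 255},{"offset": [0,0,-5],"twist": [0,0,0],"grip": 255},{"offset": [-2,-2,-5],"twist": [0,0,0],"grip": 255},{"offset": [-5,-2,0],"twist": [0,0,0],"grip": 255},{"offset": [-5,-2,0],"twist": [0,0,0],"grip": 255},{"offset": [-5,-2,0],"twist": [0,0,0],"grip": 255},{"offset": [-5,-2,0],"twist": [0,0,0],"grip": 255},{"offset": [-5,-2,0],"twist": [0,0,0],"grip": 255},{"offset": [-5,-1.2,0],"twist": [0,0,0],"grip": 255},{"offset": [-4.6,0,0],"twist": [0,0,0],"grip": 255},{"offset": [0,0,0],"twist": [0,0,0],"grip": 255}]'

```text
t: 30.3
tcp_pos: [0.5038, -0.0089, 0.1758]
tool_rot: [[-0.056, 0.998, 0.0], [0.998, 0.056, -0.002], [-0.002, 0.0, -1.0]]
contact_force: [-0.6, 1.0, -2.2]
grip_width: 0.0301
gripper_force: 59.5
```

Call:
move_arm --motion '[{"offset": [0,0,0],"twist": [0,0,0],"grip": 255},{"offset": [0,0,1],"twist": [0,0,0],"grip": 255},{"offset": [0,0,0],"twist": [0,0,0],"grip": 255}]'

```text
t: 30.68
tcp_pos: [0.5029, -0.0033, 0.1644]
tool_rot: [[-0.066, 0.998, -0.002], [0.998, 0.066, 0.0], [0.0, -0.002, -1.0]]
contact_force: [0.1, -0.3, -2.1]
grip_width: 0.0298
gripper_force: 59.5
```

```bash
python3 - <<'E'
from h import *
step((.504,-.0043,.125))
E
```

```text
tool offset cm [-0.11  0.11  3.94] tool y deg 3.8
```

Call:
move_arm --motion '[{"offset": [-0.1,0.1,1],"twist": [0,0,0],"grip": 255},{"offset": [0,0,1],"twist": [0,0,0],"grip": 255},{"offset": [0,0,0.6],"twist": [0,0,0],"grip": 255},{"offset": [0,0,0.5],"twist": [0,0,0],"grip": 255},{"offset": [0,0,0.5],"twist": [0,0,0],"grip": 255},{"offset": [0,0,0.3],"twist": [0,0,0],"grip": 255},{"offset": [0,0,0],"twist": [0,0,0],"grip": 255}]'

```text
t: 31.55
tcp_pos: [0.5048, -0.0054, 0.1262]
tool_rot: [[-0.064, 0.998, -0.0], [0.998, 0.064, -0.0], [-0.0, -0.0, -1.0]]
contact_force: [0.1, 0.7, -0.3]
grip_width: 0.03
gripper_force: 59.5
```

Call:
move_arm --motion '[{"offset": [0,0,0.5],"twist": [0,0,0],"grip": 255},{"offset": [0,0,0.5],"twist": [0,0,0],"grip": 255},{"offset": [0,0,0],"twist": [0,0,0],"grip": 255}]'

```text
t: 31.92
tcp_pos: [0.5045, -0.0054, 0.1158]
tool_rot: [[-0.064, 0.998, -0.001], [0.998, 0.064, -0.0], [0.0, -0.001, -1.0]]
contact_force: [-1.0, 0.1, -1.5]
grip_width: 0.0301
gripper_force: 59.5
```

Call:
move_arm --motion '[{"offset": [0.08,0,0.5],"twist": [0,0,0],"grip": 255},{"offset": [0,0,0.5],"twist": [0,0,0],"grip": 255},{"offset": [0,0,0.2],"twist": [0,0,0],"grip": 255},{"offset": [0,0,0.15],"twist": [0,0,0],"grip": 255},{"offset": [0,0,0],"twist": [0,0,0],"grip": 255}]'

```text
t: 32.55
tcp_pos: [0.5048, -0.0048, 0.1026]
tool_rot: [[-0.064, 0.998, -0.0], [0.998, 0.064, -0.0], [-0.0, -0.0, -1.0]]
contact_force: [0.9, -2.0, -2.3]
grip_width: 0.0299
gripper_force: 59.5
```

Call:
move_arm --motion '[{"offset": [0,0,0.1],"twist": [0,0,0],"grip": 255},{"offset": [0,0,0.05],"twist": [0,0,0],"grip": 255},{"offset": [0,0,0],"twist": [0,0,0],"grip": 255}]'

```text
t: 32.92
tcp_pos: [0.5048, -0.0048, 0.1014]
tool_rot: [[-0.064, 0.998, 0.0], [0.998, 0.064, -0.0], [-0.0, 0.0, -1.0]]
contact_force: [0.2, -3.0, -0.2]
grip_width: 0.0297
gripper_force: 59.6
```

Call:
move_arm --motion '[{"offset": [-0.1,0,0.05],"twist": [0,0,0],"grip": 255},{"offset": [0,0,0.05],"twist": [0,0,0],"grip": 255},{"offset": [0,0,0],"twist": [0,0,0],"grip": 255}]'

```text
t: 33.3
tcp_pos: [0.5049, -0.0049, 0.101]
tool_rot: [[-0.064, 0.998, 0.0], [0.998, 0.064, 0.0], [0.0, 0.0, -1.0]]
contact_force: [-2.0, -0.8, 6.9]
grip_width: 0.0298
gripper_force: 60.3
```

Contact came at 0.101, as expected. Releasing and retreating straight up.

Call:
move_arm --motion '[{"offset": [0,0,0],"twist": [0,0,0],"grip": 130},{"offset": [0,0,0],"twist": [0,0,0],"grip": 100},{"offset": [0,0,0],"twist": [0,0,0],"grip": 50},{"offset": [0,0,-2],"twist": [0,0,0],"grip": 20},{"offset": [0,0,-4],"twist": [0,0,0],"grip": 20},{"offset": [0,0,-5],"twist": [0,0,0],"grip": 20},{"offset": [5,0,-2],"twist": [0,0,0],"grip": 20},{"offset": [5,0,0],"twist": [0,0,0],"grip": 20},{"offset": [5,0,0],"twist": [0,0,0],"grip": 20},{"offset": [5,0,0],"twist": [0,0,0],"grip": 20},{"offset": [0,0,0],"twist": [0,0,0],"grip": 20},{"offset": [0,0,0],"twist": [0,0,0],"grip": 20}]'

```text
t: 34.8
tcp_pos: [0.4921, 0.1935, 0.23]
tool_rot: [[-0.064, 0.998, -0.0], [0.998, 0.064, -0.001], [-0.001, -0.0, -1.0]]
contact_force: [0.7, -0.6, -0.2]
grip_width: 0.0786
gripper_force: 0.0
```

```bash
python3 - <<'E'
from h import *
t,s=frames()
I=[cv2.resize(f["img"][y:y+h,x:x+w],(400,300),interpolation=3) for f,x,y,w,h in((t,290,190,80,60),(s,315,180,80,60),(t,290,130,200,150),(s,240,130,200,150))]
cv2.imwrite("pics/m6.png",cv2.convertScaleAbs(np.vstack([np.hstack(I[:2]),np.hstack(I[2:])]),alpha=1.6))
E
```

```text
(no output)
```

View pics/m6.png

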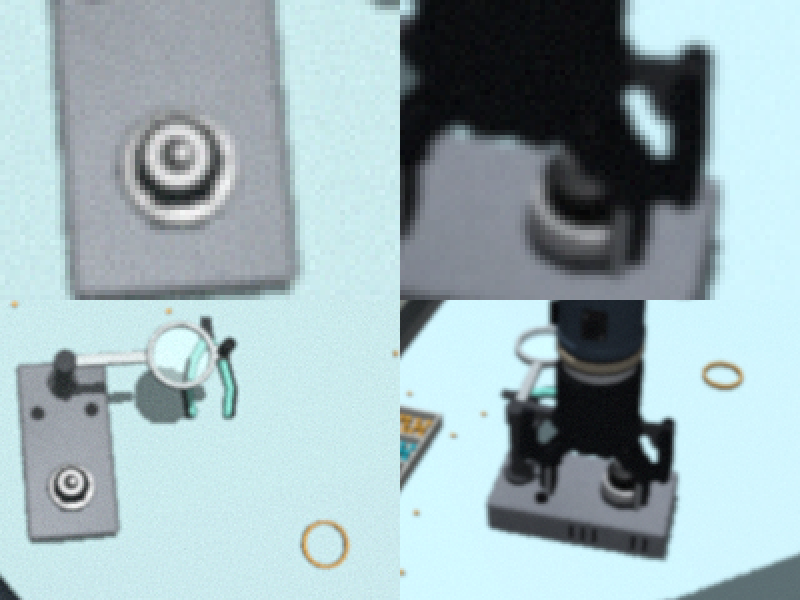

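The top view shows all three rings stacked concentrically on the spindle at (325,221). The magnifier is out to the side with its lens at (380,158), and the gripper is clear. Handing in.

```bash
python3 -c "
from plant import ctrl
print(ctrl.sign_off())"
```

```text
the job is handed in; nothing more can be done
None
```

The magnifier is swung out to the side (about 1.6 rad), the flange, wheel and collar are seated on the spindle in that order, and the job is handed in at about 35 s on the robot's clock; the judge's verdict was not shown.

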